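# Park a guide rail in its inspection nest behind the keeper pillar

## Task

Slide the steel guide rail across the inspection plate into the nest at its far edge: push one end, then the other, so that its left end goes in behind the keeper pillar and its right end then swings in, until the rail lies flush along the whole fence between the two end blocks. Then push the keeper arm round until it stops, pointing at the fence across the top of the rail. Everything is only pushed: do not take the rail between the fingers, lift it or tip it, and leave the ring gauge and the folding magnifier where they are.

Things in the scene. Friction and masses are not known exactly. Their poses are not given: they have to be found in the camera images.
- fixture: Dark anodised aluminium inspection plate with a grid of small holes, 260 (x) x 360 (y) x 12 mm, fixed on the desk. Origin: centre of its underside; its x runs from the robot's side to the fence, y to the left, z up. The points below give places in this frame, in mm.
- fence_mid (a point): Middle of the nest, on the fence's datum face at plate height: fixture x 95, y 23, z 12. The fence is a steel bar along y, y -98 to 144, top at z 28. The nest is the strip in front of it between the two end blocks, 214 long, open only to the front.
- block_left (a point): Inner face of the left end block, where it meets the fence and the plate: fixture x 95, y 130, z 12. Each end block is 24 (x) x 14 (y) mm, stands against the fence (x 71 to 95), top at z 28.
- block_right (a point): Inner face of the right end block, where it meets the fence and the plate: fixture x 95, y -84, z 12.
- pillar_top (a point): Top of the fixed keeper pillar, on its axis: fixture x 50, y 85, z 35. Upright post of 18 mm diameter, standing on the plate; 36 mm are free between it and the fence, just enough to pass the rail at up to about 15 degrees. The keeper turns about its axis.
- rail: Loose bright steel guide rail, 200 long (own y) x 23 wide (x) x 20 high, about 0.65 kg, four screw holes along the top, flat ends. It lies on the plate in front of the nest, within about 20 degrees of parallel to the fence, its left end to the right of the pillar. Origin: centre of its underside. Slides with dry friction; pushed square at one end, its other end moves back about 0.4 as far.
- rail_left (a point): Left end of the rail: point at mid width on its underside, own y = +100 mm.
- rail_right (a point): Right end of the rail: point at mid width on its underside, own y = -100 mm.
- keeper (a joint): Angle of the steel keeper arm on the pillar, rad: 0 parked along fixture +y; grows clockwise from above; 1.57 along +x, across the rail; stop at 1.60. Starts at 0 to 0.4, light friction, stays where left. Arm 15 mm wide, reaching 44 mm from the axis, z 35 to 43 mm in the fixture frame, 3 mm above the rail's top.
- keeper_pin (a point): Upright black knob near the end of the keeper arm, 36 mm from the pillar axis, 13 mm diameter, to push against; it stands 43 to 57 mm above the plate's underside (the desk). The point is at its top, on its axis.
- ring_gauge: Steel ring gauge, 46 mm diameter, 16 high, lying at the front left corner of the plate; leave it alone. Origin: centre of its underside.
- loupe: Folding magnifier, 37 x 84 x 15 mm, on the desk to the right of the plate; leave it alone. Origin: centre of its underside.

How it is judged (in metres and radians):
On the way, in this order (a step that is already met when the one before it is completed fails the run):
1. the rail's left end is in behind the keeper pillar, the keeper still out of the way (x of rail_left in the frame of fixture above 0.064 m and y of rail_left in the frame of fixture above 0.095 m and value of joint keeper below 1.2 rad), for 0.1 s.
2. the rail lies flush along the fence (both ends within 3 mm), the keeper still out of the way (x of each of rail_left, rail_right in the frame of fixture above 0.0805 m and value of joint keeper below 1.2 rad), for 0.1 s.
3. the keeper is swung over the rail (value of joint keeper above 1.4 rad), for 0.1 s.
At the end, for the whole second after the job is handed in: The rail lies at rest on the plate between the end blocks, both its ends within 3 mm of the fence, and the keeper arm is turned over it to within 0.17 rad of square to the fence (joint above 1.4) (x of each of rail_left, rail_right in the frame of fixture above 0.0805 m and y of rail_left in the frame of fixture below 0.132 m and y of rail_right in the frame of fixture above -0.086 m and z of rail in the frame of fixture below 0.0145 m and value of joint keeper above 1.4 rad and linear speed of rail below 0.01 m/s); the robot touches nothing.
It fails at once if the rail is lifted or tipped up (an end or the middle more than 8 mm off the plate) (z of any of rail, rail_left, rail_right in the frame of fixture above 0.02 m or angle between rail's own z axis and vertical above 0.3 rad).
It fails at once if the rail is taken between the fingers (the grasp point between the finger pads comes down inside the rail's outline) (x of the grasp point in the frame of rail between -0.009 and 0.009 m and y of the grasp point in the frame of rail between -0.097 and 0.097 m and z of the grasp point in the frame of rail below 0.034 m).
It fails at once if the rail is pushed off the plate (z of rail in the frame of fixture below 0.006 m).
It fails at once if the ring gauge is disturbed (moved more than 10 mm) (distance of ring_gauge from where it was at the start of the episode above 0.01 m).
It fails at once if the folding magnifier is disturbed (moved more than 10 mm) (distance of loupe from where it was at the start of the episode above 0.01 m).
It also fails if it takes over 59 s, if anything falls off the work surface, if the arm or the gripper's body presses on something with over 40 N, if the wrist force passes 120 N, or if a joint passes its speed limit or range.

## Robot

A 6-joint arm with a two-finger parallel gripper is mounted at the origin on a cart in front of the work surface, level with it; the furniture and walls round the work are solid. World frame = base frame: x ahead of the robot, y to its left, z up, the work surface at z = 0. Lengths are in mm, angles in rad, forces in N, time in s.
With the tool pointing down it reaches from about 350 to 775 mm from the base axis. Payload 5.5 kg.
Tool frame: the origin (TCP) lies at the very end of the fingers, on their centre line; the grasp point (between the pads) lies behind it (tcp_to_grasp is the z of the grasp point in the tool frame, in mm); z points along the fingers, y is the line along which they close (so a half turn about z gives the same grasp; the last joint's range is limited). The gripper opens to 85 mm and grips with 20 to 120 N. Pads are 22 mm wide; open, the fingers measure 114 mm over their backs; the gripper's body (76 mm by 85 mm) begins 54 mm behind the grasp point. The pads swing forward as they close: fully open they stand 13 mm farther back than shut.
Start: joints at [1.138, 0.313, 0.046, 1.304, 0, 1.431], TCP at [165.989, 550.563, 231.323] pointing down, gripper open.
Joint ranges: [-2.76, 2.76], [-0.86, 1.69], [-1.03, 1.26], [-2.2, 2.34], [-1.47, 1.5], [-3.14, 3.14]. Speed limits (rad/s): [2.57, 2.57, 3.14, 3.14, 3.14, 3.14].

## Interface

Orientations are given as [roll, pitch, yaw] about the fixed x, y, z axes, in that order (R = Rz(yaw) Ry(pitch) Rx(roll)).
In Python, from rig import get_state, read_camera, calibration, hand_in, tcp_to_grasp gives the robot as it stands.
- The arm moves only by the tool play_rows, never from a script. Its argument "motion" is one flat list of numbers, 5 for each row, row after row: the closure, from -1 (fully open) to 1 (shut), so that 0 is half open, then the shift along the tool's x, y, z each as a share of 0.2 m, from -1 to 1, then the turn about the tool's z as a share of 180 degrees, from -1 to 1. In form: [gripper, tx, ty, tz, turn, gripper, tx, ty, tz, turn, ...]. A call has 1 to 20 rows; each row is the pose to reach, as a shift and turn from the pose commanded when the call began, along the tool's axes at that moment, turning the shorter way round; what a row does not reach only later rows make up. A row lasts 1/10 s, in which the tool goes at most 50 mm and 8.59 degrees, less where a joint would pass 70% of its speed; a pose out of reach is approached as far as the arm can. A call with a number of a shift or a turn outside -1 to 1 is refused whole. A call with a gripper value outside its range is refused whole. The fingers move at their own pace and stop on an object; "newtons" is the grip in N (left out, the last holds). Time passes only in rows, so rows that repeat a pose let the fingers close. It gives the time, the measured TCP pose, the force, the opening and the grip force at its end, in the units of the state.
- get_state(): the state, without advancing time (a new reading comes with each control period).
- read_camera(name): name is "scene" or "top" or "wrist"; returns the picture (384x512x3 uint8, red, green, blue); there is no depth.
- calibration(name): a dict with "fx", "fy", "cx", "cy" (pixels), "extrinsics" (4x4, takes a point from camera to world coordinates). Camera axes: x right, y up, looking along -z (the intrinsics and any distortion apply to the point x, -y, -z); pixel columns grow to the right and rows downward; lengths in mm; the calibration is good to about 2 mm. A picture is of the moment at which its call begins: read the wrist's pose just before it. calibration takes no time and is no camera call; for the wrist camera it gives the pose at the moment of the call.
- hand_in(): hands the job in; it is judged then, once.
The state is a dict: "t": time; "joint_pos": joint angles; "joint_vel": joint speeds; "joint_torque": joint torques, N m; "ee_pos": TCP position; "orientation": TCP orientation; "ft_force": force on the tool from outside, world axes, zero at the start; "ft_torque": the same for the moment, N m; "gripper_width": finger opening in mm; "grasp_force": force on a finger pad.
Only numpy, scipy, OpenCV 4.12 (cv2) and the standard library are available. Lean on these libraries where they do the work, as an engineer would, in place of code of your own. Each camera call takes 0.05 s, during which the arm holds its last target. There are 200 camera calls.

## Working session

There is one attempt and no reset: what is moved stays moved. The work goes in short steps, Python scripts to look and compute and a tool call to move; the robot and the scene stay as the last step left them, time stands still between calls to the robot, and variables do not carry over. Pictures are saved under pics/ and viewed, at most 10 in all, crops included, and the job is handed in when it is done.

Besides the shell and the picture viewer there is one more tool, called after ">>>" as name(argument=value, ...) on one line, values as JSON. play_rows: Moves the arm, as the interface text tells. Its arguments: {"type":"object","properties":{"motion":{"type":"array","items":{"type":"number","minimum":-1,"maximum":1}},"newtons":{"type":"number"}},"required":["motion"]}

```bash
mkdir -p pics; ls; python3 - <<'E'
from rig import *
import cv2
s=get_state();print(s['ee_pos'],s['orientation'],s['gripper_width'],tcp_to_grasp)
for n in('scene','top'):
    im=read_camera(n);cv2.imwrite(f'pics/{n}0.png',cv2.resize(im[:,:,::-1],(800,600),interpolation=cv2.INTER_CUBIC))
    c=calibration(n);print(c)
E
```

```text
pics
[165.74216258 550.06540552 230.39645222] [-3.13977376e+00 -2.62254018e-04  2.84879514e+00] 85.34694890862662 -18.700000000000003
{'fx': 496.1411750055327, 'fy': 496.1411750055327, 'cx': 260.0008063706951, 'cy': 181.24778916641594, 'extrinsics': array([[ 8.22755792e-01,  4.25577768e-01, -3.76771110e-01,
         1.64885948e+02],
       [-5.68199894e-01,  6.33183137e-01, -5.25573969e-01,
        -7.14621522e+02],
       [ 1.48925162e-02,  6.46500331e-01,  7.62768336e-01,
         8.77618419e+02],
       [ 0.00000000e+00,  0.00000000e+00,  0.00000000e+00,
         1.00000000e+00]])}
{'fx': 454.7378786323544, 'fy': 454.7378786323544, 'cx': 255.29239593154276, 'cy': 186.5494112018625, 'extrinsics': array([[ 1.84669665e-03,  9.81936846e-01, -1.89199949e-01,
         3.42714617e+02],
       [-9.99733653e-01, -2.53962942e-03, -2.29384866e-02,
        -1.87102448e+02],
       [-2.30046429e-02,  1.89191917e-01,  9.81670619e-01,
         1.24352809e+03],
       [ 0.00000000e+00,  0.00000000e+00,  0.00000000e+00,
         1.00000000e+00]])}
```

View pics/top0.png

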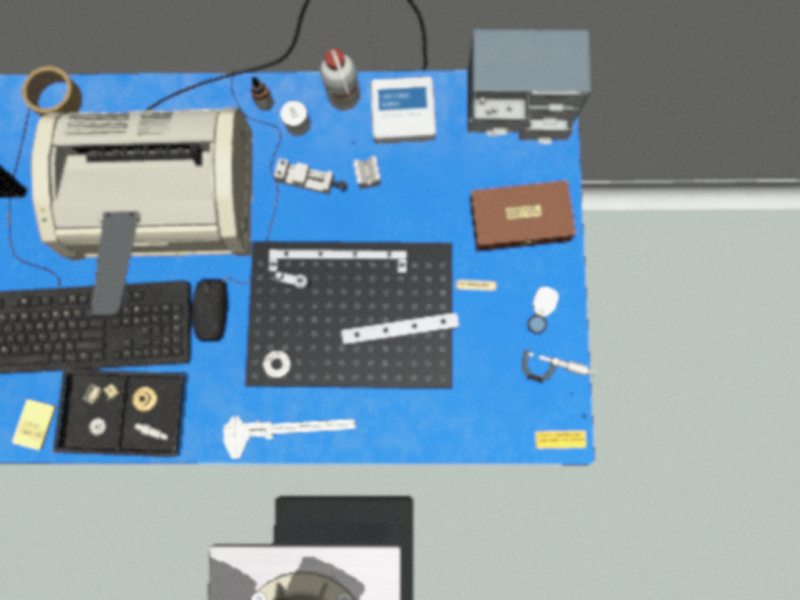

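View pics/scene0.png

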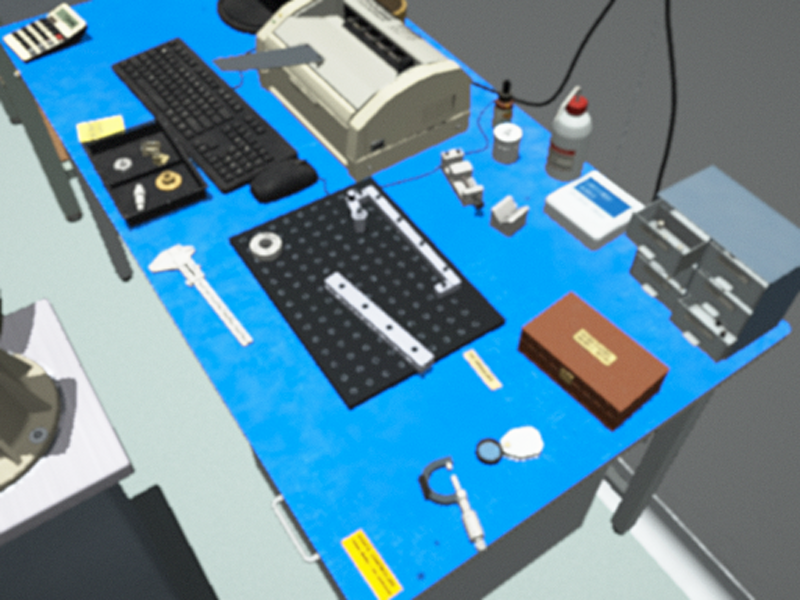

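The top view shows the plate (about 250-452, 242-387), the fence at row 255, the keeper and pillar at (300,281), the rail from (343,336) to (458,321), and the ring at (277,363). I'll enlarge both views.

```bash
python3 - <<'E'
import cv2,numpy as np
from rig import *
a=read_camera('top')[148:255,150:300,::-1]; b=read_camera('scene')[112:264,142:328,::-1]
cv2.imwrite('pics/a.png',cv2.resize(a,None,fx=5,fy=5,interpolation=cv2.INTER_CUBIC))
cv2.imwrite('pics/b.png',cv2.resize(b,None,fx=3.9,fy=3.9,interpolation=cv2.INTER_CUBIC))
E
```

```text
(no output)
```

View pics/a.png

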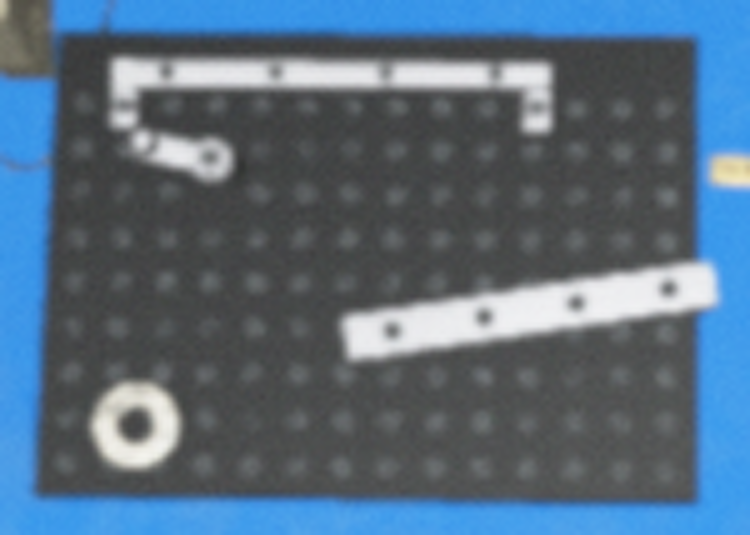

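View pics/b.png

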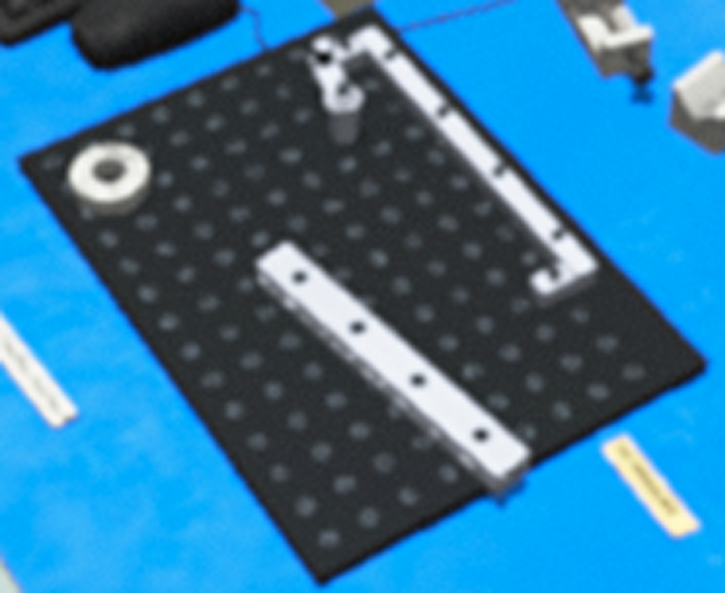

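The top crop shows the rail's top corners at (340,318), (348,361), (718,303), (712,262), and the keeper hub at (211,158) with its pin at (147,143). Both crops give the plate corners too, so I'll fit the poses.

```bash
cat > h.py <<'E'
import numpy as np
from rig import *
from scipy.optimize import least_squares
def proj(c,P):
    E=c['extrinsics'];p=(np.atleast_2d(P)-E[:3,3])@E[:3,:3]
    return np.c_[c['cx']+c['fx']*p[:,0]/-p[:,2],c['cy']-c['fy']*p[:,1]/-p[:,2]]
def place(q,L):
    c,s=np.cos(q[2]),np.sin(q[2]);L=np.array(L,float)
    return np.c_[q[0]+c*L[:,0]-s*L[:,1],q[1]+s*L[:,0]+c*L[:,1],L[:,2]]
def fit(obs,q0):  # obs: list of (calib,local pts,pixels)
    f=lambda q:np.concatenate([(proj(c,place(q,L))-px).ravel() for c,L,px in obs])
    r=least_squares(f,q0,x_scale=[100,100,1],loss='soft_l1');return r.x,np.round(r.fun,1)
def inpl(c,px,z):
    E=c['extrinsics'];d=E[:3,:3]@np.array([(px[0]-c['cx'])/c['fx'],-(px[1]-c['cy'])/c['fy'],-1])
    return E[:3,3]+d*(z-E[2,3])/d[2]
def loc(q,p):
    c,s=np.cos(q[2]),np.sin(q[2]);d=np.array(p)[:2]-q[:2]
    return np.array([c*d[0]+s*d[1],-s*d[0]+c*d[1]])
E
python3 - <<'E'
from h import *
T=calibration('top');S=calibration('scene')
a=lambda l:(np.array(l)+.5)/5-.5+[150,148]
b=lambda l:(np.array(l)+.5)/3.9-.5+[142,112]
pl=[(130,180,12),(130,-180,12),(-130,-180,12),(-130,180,12)]
fe=[(71,-98,28),(71,144,28),(95,130,28),(95,-84,28)]
o1=(T,pl+fe,a([(62,37),(695,40),(696,500),(37,493),(552,133),(108,128),(138,90),(522,90)]))
o2=(S,[pl[3],pl[0],pl[1],pl[2]],b([(20,158),(375,8),(707,365),(320,572)]))
for o in([o1],[o2],[o1,o2]): q,r=fit(o,[480,-80,0]);print(q,r)
hy=[(0,y,32) for y in(75,25,-25,-75)]
rc=[(11.5,100,32),(-11.5,100,32),(-11.5,-100,32),(11.5,-100,32)]
p1=(T,rc,a([(340,318),(348,361),(718,303),(712,262)]));p2=(S,rc,b([(290,241),(258,262),(495,482),(528,455)]))
for o in([p1],[p2],[p1,p2]): 
    r,e=fit(o,[450,-150,0.1]);print(r,e)
    for y in(100,-100): print(loc(q,place(r,[(0,y,0)])[0]))
for n,c,px,z in(('pin',T,a((147,143)),57),('pinS',S,b((322,48)),57),('hub',T,a((211,158)),45),('hubS',S,b((343,95)),45),('ring',T,a((136,424)),28)):
    p=inpl(c,px,z);print(n,p,loc(q,p))
E
```

```text
[ 5.41713695e+02 -7.16679609e+01 -9.52979680e-03] [-1.  -0.8  0.6 -0.8  0.7  1.1 -0.9  1.1 -0.4 -0.1  0.4  0.3 -0.2 -0.5
  0.6 -0.1]
[ 5.45150398e+02 -7.14182918e+01 -1.71284437e-02] [-0.8 -0.4  0.2 -1.4  1.7 -0.4 -0.5  2.3]
[ 5.42834027e+02 -7.15932439e+01 -1.32046514e-02] [-0.9 -1.4  0.8 -0.9  0.5  0.9 -1.1  0.5 -0.4 -0.4  0.5 -0.3 -0.1 -1.1
  0.7 -0.4 -1.8  0.2 -0.8 -1.   1.1 -0.2 -1.   3. ]
[ 5.12594375e+02 -1.59537886e+02  1.52625822e-01] [ 0.6  0.1  0.1 -0.1 -0.2  0.1 -0.4 -0. ]
[-45.58291815  10.29189365]
[ -12.56862449 -186.96442796]
[ 5.14194498e+02 -1.59017785e+02  1.29773151e-01] [ 0.   0.4  0.2  0.1  0.  -0.6 -0.3  0.2]
[-41.73177163  11.18452447]
[ -13.23353981 -186.77469048]
[ 5.13535145e+02 -1.59380673e+02  1.39031932e-01] [ 0.5 -0.8 -0.1 -1.  -0.2  0.3 -0.3  0.1 -0.5  0.8 -0.2  0.6  0.2 -0.6
 -0.1  0.2]
[-43.30208151  10.67679166]
[ -12.97223632 -187.01008319]
pin [600.17592334  45.21478114  57.        ] [ 55.79453249 117.5549994 ]
pinS [601.35469231  47.12998417  57.        ] [ 56.94790983 119.48560024]
hub [594.37828781  12.55097966  45.        ] [50.42870397 84.81749203]
hubS [596.30688151  15.76573187  45.        ] [52.31468109 88.05742963]
ring [452.31219175  51.61754183  28.        ] [-92.14085209 122.0047696 ]
```

```bash
cat >> h.py <<'E'
F=np.array([542.3,-71.6,-0.0115])
def rows(*tg):  # targets: fixture x,y, world z, tool yaw offset deg (+ = ccw from above) from fixture-aligned (tool x=-fix x, tool y=+fix y)
    s=get_state();p=s['ee_pos'];y=s['orientation'][2]
    print('fixture TCP',np.round(loc(F,p),1),'z',round(p[2],1),'yawoff',round(np.degrees((y-np.pi-F[2]+np.pi)%(2*np.pi)-np.pi),1),'F',np.round(s['ft_force'],1))
    for x,yy,z,w in tg:
        d=place(F,[(x,yy,z)])[0]-p
        t=np.array([np.cos(y)*d[0]+np.sin(y)*d[1],np.sin(y)*d[0]-np.cos(y)*d[1],-d[2]])
        turn=-((np.pi+F[2]+np.radians(w)-y+np.pi)%(2*np.pi)-np.pi)
        print(np.round(np.r_[t/200,turn/np.pi],4).tolist(),'rows>=',int(np.ceil(max(np.linalg.norm(t)/50,abs(np.degrees(turn))/8.59))))
E
python3 - <<'E'
from h import *
# rail centre (-28.5,-88), theta .155
R=np.array([-28.5,-88.3,.157]); p=place(R,[(-11.5-11-14,88,0)])[0]
print(p); s=get_state();d=place(F,[(p[0],p[1],0)])[0][:2];print(d)
rows((p[0],p[1],100,9),(p[0],p[1],20,9))
E
```

```text
[-78.31039049  -7.08931721   0.        ]
[463.91326238 -77.78829879]
fixture TCP [-383.6  617.5] z 230.7 yawoff -16.1 F [-0.5 -0.4 -0.8]
[-2.3333, -2.5763, 0.6536, -0.1396] rows>= 15
[-2.3333, -2.5763, 1.0536, -0.1396] rows>= 15
```

>>> play_rows(motion=[1, -0.9, -1, 0.1, -0.14, 1, -0.9, -1, 0.1, -0.14, 1, -0.9, -1, 0.1, -0.14, 1, -0.9, -1, 0.1, -0.14, 1, -0.9, -1, 0.1, -0.14, 1, -0.9, -1, 0.1, -0.14, 1, -0.9, -1, 0.1, -0.14])

```text
t: 0.9
ee_pos: [281.2, 304.5, 211.1]
orientation: [-3.141, -0.0, -2.999]
ft_force: [0.6, 1.1, 0.2]
gripper_width: 0.2
grasp_force: 0.0
```

```bash
python3 - <<'E'
from h import *
rows((-78,-7,100,9),(-78,-7,20,9))
E
```

```text
fixture TCP [-265.4  373. ] z 211.1 yawoff 8.8 F [0.6 1.1 0.2]
[-0.6347, -2.0212, 0.5553, -0.001] rows>= 9
[-0.6347, -2.0212, 0.9553, -0.001] rows>= 10
```

>>> play_rows(motion=[1, -0.32, -1, 0.2, 0, 1, -0.32, -1, 0.2, 0, 1, -0.32, -1, 0.2, 0, 1, -0.32, -1, 0.2, 0, 1, -0.32, -1, 0.2, 0])

```text
t: 1.4
ee_pos: [374.7, 115.9, 170.6]
orientation: [-3.141, 0.0, -2.999]
ft_force: [-0.3, 1.2, -0.5]
gripper_width: -0.1
grasp_force: 0.0
```

>>> play_rows(motion=[1, -0.31, -1, 0.2, 0, 1, -0.31, -1, 0.2, 0, 1, -0.31, -1, 0.2, 0, 1, -0.31, -1, 0.2, 0, 1, -0.31, -1, 0.2, 0])

```text
t: 1.9
ee_pos: [466.2, -73.5, 130.4]
orientation: [-3.141, 0.001, -2.998]
ft_force: [0.5, 0.9, 1.2]
gripper_width: 0.0
grasp_force: 0.0
```

```bash
python3 - <<'E'
from h import *
rows((-78,-7,60,9),(-78,-7,20,9))
E
```

```text
fixture TCP [-76.   -2.8] z 130.4 yawoff 8.9 F [0.5 0.9 1.2]
[0.013, -0.0194, 0.3522, -0.0007] rows>= 2
[0.013, -0.0194, 0.5522, -0.0007] rows>= 3
```

>>> play_rows(motion=[1, 0.013, -0.02, 0.25, 0, 1, 0.013, -0.02, 0.5, 0, 1, 0.013, -0.02, 0.55, 0, 1, 0.013, -0.02, 0.55, 0, 1, -0.025, -0.02, 0.55, 0, 1, -0.06, -0.02, 0.55, 0, 1, -0.1, -0.02, 0.55, 0.015, 1, -0.14, -0.02, 0.55, 0.03, 1, -0.18, -0.02, 0.55, 0.05, 1, -0.22, -0.02, 0.55, 0.07, 1, -0.25, -0.02, 0.55, 0.085])

```text
t: 3.0
ee_pos: [516.0, -66.7, 23.4]
orientation: [-3.141, 0.003, 3.02]
ft_force: [-2.5, -0.2, 0.8]
gripper_width: 0.1
grasp_force: 1.1
```

```bash
python3 - <<'E'
from h import *
import cv2
rows()
a=read_camera('top')[148:255,150:300,::-1]; b=read_camera('scene')[112:264,142:328,::-1]
A=cv2.resize(a,(525,375),interpolation=cv2.INTER_CUBIC);B=cv2.resize(b,None,fx=2.8,fy=2.8,interpolation=cv2.INTER_CUBIC)
a=cv2.resize(a,None,fx=5,fy=5,interpolation=cv2.INTER_CUBIC)
cv2.imwrite('pics/c.png',a)
E
```

```text
fixture TCP [-26.4   4.6] z 23.4 yawoff -6.3 F [-2.5 -0.2  0.8]
```

View pics/c.png

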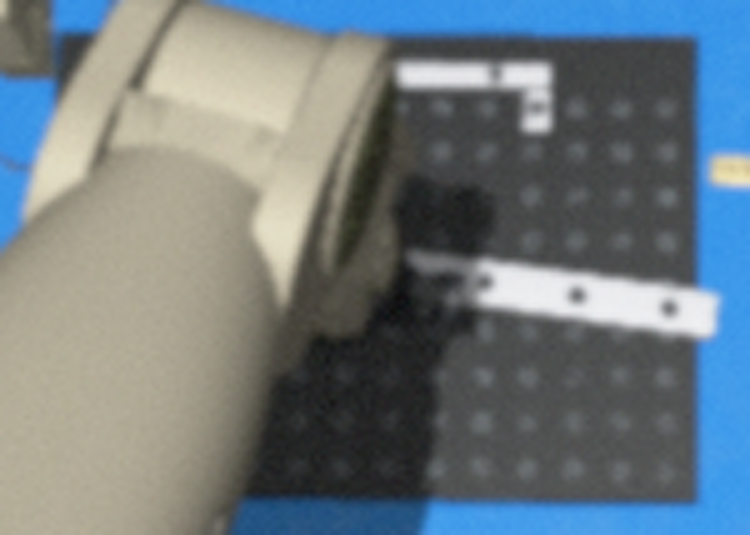

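The arm hides the left part, but the rail's right end is visible: corners (718,292) and (712,339), holes (484,282), (577,296), (669,308). It has turned as planned.

```bash
cat >> h.py <<'E'
def railfit(L,px,q0=None):
    T=calibration('top');q,e=fit([(T,L,(np.array(px)+.5)/5-.5+[150,148])],q0 or [540,-160,0.]);print(e)
    report(q);return q
def report(q):
    for n,y in(('L',100),('C',0),('R',-100)): print(n,np.round(loc(F,place(q,[(0,y,0)])[0]),1),end=' ')
    print('theta deg',np.degrees(q[2]-F[2]).round(1))
E
python3 - <<'E'
from h import *
railfit([(11.5,-100,32),(-11.5,-100,32),(0,25,32),(0,-25,32),(0,-75,32)],[(718,292),(712,339),(484,282),(577,296),(669,308)])
# next: back off, go to centre
rows((-50,-5,23,-8),(-60,-88,23,-8))
E
```

```text
[-0.   0.4  0.  -0.5  0.1  0.1 -0.1 -0.1 -0.   0.1]
L [-3.4 10.5] C [-16.7 -88.6] R [ -30.  -187.7] theta deg -7.6
fixture TCP [-25.7   4.5] z 23.3 yawoff -6.2 F [ 0.2 -0.2  0.4]
[0.1155, -0.0604, 0.0014, 0.0102] rows>= 1
[0.1206, -0.4784, 0.0014, 0.0102] rows>= 2
```

```bash
python3 - <<'E'
from h import *
rows((-50,0,21,-7.6),(-55,-86,21,-7.6),(-39,-86,21,-7.6),(26.5,-86,21,-7.6),(10,-86,21,-7.6))
E
```

```text
fixture TCP [-25.7   4.5] z 23.3 yawoff -6.2 F [ 0.2 -0.2  0.4]
[0.1181, -0.0356, 0.0114, 0.0079] rows>= 1
[0.0968, -0.4658, 0.0114, 0.0079] rows>= 2
[0.0173, -0.4572, 0.0114, 0.0079] rows>= 2
[-0.3083, -0.422, 0.0114, 0.0079] rows>= 3
[-0.2263, -0.4308, 0.0114, 0.0079] rows>= 2
```

Push the middle, then back off and lift out of the way to the front.

>>> play_rows(motion=[1, 0.118, -0.036, 0.011, 0.008, 1, 0.107, -0.25, 0.011, 0.008, 1, 0.097, -0.466, 0.011, 0.008, 1, 0.097, -0.466, 0.011, 0.008, 1, 0.017, -0.457, 0.011, 0.008, 1, -0.03, -0.452, 0.011, 0.008, 1, -0.075, -0.447, 0.011, 0.008, 1, -0.12, -0.442, 0.011, 0.008, 1, -0.165, -0.437, 0.011, 0.008, 1, -0.21, -0.432, 0.011, 0.008, 1, -0.255, -0.427, 0.011, 0.008, 1, -0.29, -0.424, 0.011, 0.008, 1, -0.308, -0.422, 0.011, 0.008, 1, -0.308, -0.422, 0.011, 0.008, 1, -0.2, -0.432, 0.011, 0.008, 1, -0.15, -0.6, -0.2, 0.008, 1, -0.15, -0.85, -0.4, 0.008, 1, -0.15, -1, -0.4, 0.008])

```text
t: 4.9
ee_pos: [522.2, -270.1, 105.4]
orientation: [-3.139, 0.007, 3.0]
ft_force: [1.8, -0.2, -0.8]
gripper_width: 0.2
grasp_force: 0.0
```

```bash
python3 - <<'E'
from h import *
import cv2
rows()
a=read_camera('top')[148:255,150:300,::-1]
cv2.imwrite('pics/d.png',cv2.resize(a,None,fx=5,fy=5,interpolation=cv2.INTER_CUBIC))
E
```

```text
fixture TCP [ -17.8 -198.7] z 105.4 yawoff -7.5 F [ 1.8 -0.2 -0.8]
```

View pics/d.png

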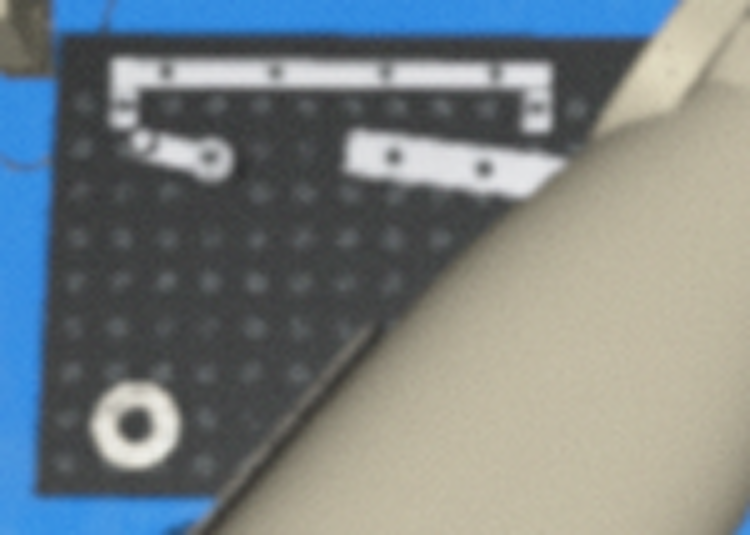

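The left end is visible: corners (350,129) and (345,175), holes (393,157) and (484,168).

```bash
python3 - <<'E'
from h import *
q=railfit([(11.5,100,32),(-11.5,100,32),(0,75,32),(0,25,32)],[(350,129),(345,175),(393,157),(484,168)])
t=q[2]-F[2];C=loc(F,q)
u=np.array([-np.sin(t),np.cos(t)])
P=lambda s:C+u*s
w=np.degrees(t)
for s in(-130,-115,-13): print(P(s))
rows((*P(-133),70,w),(*P(-133),21,w),(*P(-115),21,w),(*P(-65),21,w))
E
```

```text
[ 0.1  0.5 -0.1 -0.5 -0.   0.  -0.  -0.1]
L [57.8 12.3] C [ 47.  -87.2] R [  36.2 -186.6] theta deg -6.2
[  32.95336262 -216.40531912]
[  34.57278234 -201.49299268]
[  45.58483643 -100.08917291]
fixture TCP [ -17.4 -207. ] z 106.6 yawoff -7.8 F [ 2.5 -5.2  2.1]
[-0.2561, -0.0275, 0.1831, -0.0091] rows>= 2
[-0.2561, -0.0275, 0.4281, -0.0091] rows>= 2
[-0.2535, 0.0624, 0.4281, -0.0091] rows>= 3
[-0.2464, 0.3123, 0.4281, -0.0091] rows>= 3
```

>>> play_rows(motion=[1, -0.13, -0.028, 0.1, -0.009, 1, -0.256, -0.028, 0.2, -0.009, 1, -0.256, -0.028, 0.428, -0.009, 1, -0.256, -0.028, 0.428, -0.009, 1, -0.255, 0.02, 0.428, -0.009, 1, -0.254, 0.05, 0.428, -0.009, 1, -0.253, 0.09, 0.428, -0.009, 1, -0.252, 0.13, 0.428, -0.009, 1, -0.251, 0.17, 0.428, -0.009, 1, -0.25, 0.21, 0.428, -0.009, 1, -0.249, 0.25, 0.428, -0.009, 1, -0.247, 0.285, 0.428, -0.009, 1, -0.246, 0.312, 0.428, -0.009, 1, -0.246, 0.312, 0.428, -0.009])

```text
t: 6.35
ee_pos: [578.8, -214.0, 17.5]
orientation: [-3.14, 0.003, 3.026]
ft_force: [0.2, -2.2, 1.8]
gripper_width: -0.2
grasp_force: 1.3
```

```bash
cat >> h.py <<'E'
def autofit(q0):
    "fit rail outline to the bright pixels of the top view (unoccluded half weighted): maximise edge contrast"
    import cv2
    from scipy.optimize import minimize
    T=calibration('top');g=cv2.GaussianBlur(read_camera('top').min(2).astype(np.float32),(0,0),.8)
    ss=np.linspace(-98,98,60)
    def cost(v):
        q=[q0[0]+v[0],q0[1]+v[1],q0[2]+v[2]/100]
        c=0
        for sg,pts in((1,[(x,s,32) for s in ss for x in(-9,-4,0,4,9)]),(-1,[(x,s,32) for s in ss for x in(14.5,)]),(-1,[(-14.5,s,32) for s in ss]),(-.6,[(x,e,32) for x in np.linspace(-9,9,20) for e in(103,-103)])):
            p=proj(T,place(q,pts)).astype(np.float32);m=cv2.remap(g,p[:,0].copy(),p[:,1].copy(),cv2.INTER_LINEAR).ravel()
            c-=sg*np.minimum(m,200).mean()
        return c
    best=min((minimize(cost,(a,b,d),method='Nelder-Mead',options=dict(initial_simplex=[(a,b,d),(a+4,b,d),(a,b+4,d),(a,b,d+4)])) for a in(-6,0,6) for b in(-6,0,6) for d in(-5,0,5)),key=lambda r:r.fun)
    v=best.x;q=np.array([q0[0]+v[0],q0[1]+v[1],q0[2]+v[2]/100]);print('auto',round(best.fun,1));report(q);return q
E
python3 - <<'E'
from h import *
import cv2
rows()
a=read_camera('top')[:,:,::-1];b=read_camera('scene')[112:264,142:328,::-1]
cv2.imwrite('pics/e0.png',cv2.resize(a[148:255,150:300],None,fx=5,fy=5,interpolation=cv2.INTER_CUBIC))
autofit(place(F,[(52.4,-38,0)])[0]*[1,1,0]+[0,0,F[2]-.108])
E
```

```text
fixture TCP [  38.1 -142. ] z 17.5 yawoff -6.0 F [ 0.2 -2.2  1.8]
auto 164.4
L [78.8 13.6] C [ 53.7 -83.2] R [  28.5 -179.9] theta deg -14.6
```

```bash
python3 - <<'E'
from h import *
rows((35,-160,18,-6),(0,-160,60,-6),(0,40,60,-6),(18,50,21,-6))
E
```

```text
fixture TCP [  37.2 -141.9] z 16.3 yawoff -6.0 F [ 1.  -2.1  1. ]
[0.0016, -0.0909, -0.0083, -0.0001] rows>= 1
[0.1756, -0.1093, -0.2183, -0.0001] rows>= 2
[0.2804, 0.8852, -0.2183, -0.0001] rows>= 4
[0.1962, 0.9444, -0.0233, -0.0001] rows>= 4
```

>>> play_rows(motion=[1, 0.002, -0.09, -0.008, 0, 1, 0.18, -0.11, -0.1, 0, 1, 0.2, 0.1, -0.22, 0, 1, 0.25, 0.3, -0.22, 0, 1, 0.28, 0.5, -0.22, 0, 1, 0.28, 0.7, -0.22, 0, 1, 0.28, 0.88, -0.22, 0, 1, 0.24, 0.92, -0.12, 0, 1, 0.2, 0.944, -0.023, 0, 1, 0.2, 0.944, -0.023, 0, 1, 0.2, 0.944, -0.023, 0, 1, 0.2, 0.944, -0.023, 0, 1, 0.2, 0.944, -0.023, 0])

```text
t: 7.8
ee_pos: [560.0, -22.9, 21.2]
orientation: [3.141, 0.001, 3.024]
ft_force: [-0.0, -0.4, 0.9]
gripper_width: 0.2
grasp_force: 0.0
```

```bash
python3 - <<'E'
from h import *
import cv2
rows()
a=read_camera('top')[:,:,::-1];b=read_camera('scene')[:,:,::-1]
A=cv2.resize(a[148:255,150:300],None,fx=4,fy=4,interpolation=cv2.INTER_CUBIC)
cv2.imwrite('pics/e.png',cv2.resize(a[148:255,150:300],None,fx=5,fy=5,interpolation=cv2.INTER_CUBIC))
rows()
E
```

```text
fixture TCP [17.2 48.9] z 21.2 yawoff -6.1 F [-0.  -0.4  0.9]
fixture TCP [17.1 49.2] z 21.1 yawoff -6.1 F [-1.1 -0.1  1. ]
```

View pics/e.png

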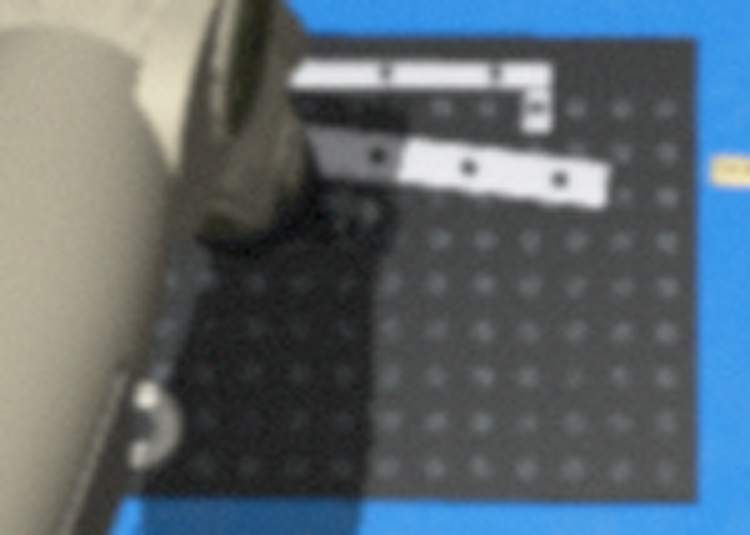

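The right end's corners are (610,163) and (606,209), and the holes are at (378,156), (468,167), (560,179).

```bash
python3 - <<'E'
from h import *
q=railfit([(11.5,-100,32),(-11.5,-100,32),(0,25,32),(0,-25,32),(0,-75,32)],[(610,163),(606,209),(378,156),(468,167),(560,179)])
E
```

```text
[-0.2  0.3 -0.5 -0.6  0.2 -0.   0.3  0.1  0.1  0.1]
L [64.8 69.5] C [ 52.7 -29.7] R [  40.5 -129. ] theta deg -7.0
```

>>> play_rows(motion=[1, -0.05, 0.005, 0, 0, 1, -0.09, 0.01, 0, 0, 1, -0.115, 0.012, 0, 0, 1, -0.13, 0.014, 0, 0.005, 1, -0.144, 0.015, 0, 0.01, 1, -0.144, 0.015, 0, 0.01, 1, -0.144, 0.015, 0, 0.01])

```text
t: 8.6
ee_pos: [588.6, -22.3, 20.0]
orientation: [3.141, -0.0, 2.994]
ft_force: [-1.4, 0.5, -0.7]
gripper_width: 0.6
grasp_force: 0.7
```

```bash
python3 - <<'E'
from h import *
rows()
c=np.array([52.7,-29.7])
t=np.radians(-9.3);L=np.array([71,69]);u=np.array([-np.sin(t),np.cos(t)]);P=L-u*234
print(P)
rows((15,30,60,-9.3),(0,0,60,-9.3),(0,-140,60,-9.3),(P[0]-8,P[1],60,-9.3),(*P,19,-9.3))
E
```

```text
fixture TCP [45.7 49.9] z 20.0 yawoff -7.8 F [-1.4  0.5 -0.7]
[  33.18470586 -161.92423764]
fixture TCP [45.7 49.9] z 20.0 yawoff -7.8 F [-1.4  0.5 -0.7]
[0.1385, -0.1194, -0.2001, 0.0082] rows>= 2
[0.1923, -0.2782, -0.2001, 0.0082] rows>= 2
[0.097, -0.9717, -0.2001, 0.0082] rows>= 4
[-0.0427, -1.0631, -0.2001, 0.0082] rows>= 5
[-0.0823, -1.0577, 0.0049, 0.0082] rows>= 5
```

>>> play_rows(motion=[1, 0.1, -0.02, -0.02, 0.008, 1, 0.17, -0.15, -0.2, 0.008, 1, 0.19, -0.3, -0.2, 0.008, 1, 0.17, -0.5, -0.2, 0.008, 1, 0.14, -0.7, -0.2, 0.008, 1, 0.12, -0.85, -0.2, 0.008, 1, 0.1, -1, -0.2, 0.008, 1, 0.1, -1, -0.2, 0.008, 1, 0.1, -1, -0.2, 0.008, 1, 0.1, -1, -0.2, 0.008])

```text
t: 9.6
ee_pos: [539.3, -216.6, 60.2]
orientation: [3.141, 0.0, 2.969]
ft_force: [-0.3, -0.2, 0.8]
gripper_width: -0.2
grasp_force: 0.0
```

```bash
python3 - <<'E'
from h import *
t=np.radians(-9.3);L=np.array([71,69]);u=np.array([-np.sin(t),np.cos(t)]);P=lambda s:L+u*s
rows((25,-164,60,-9.3),(*P(-234),20,-9.3),(*P(-215),20,-9.3),(*P(-160),20,-9.3))
q=place(F,[(*P(-100),0)])[0]*[1,1,0]+[0,0,F[2]+t]
autofit(q)
E
```

```text
fixture TCP [  -1.3 -145. ] z 60.2 yawoff -9.2 F [-0.3 -0.2  0.8]
[-0.145, -0.0726, 0.0011, 0.0003] rows>= 1
[-0.1838, -0.0558, 0.2011, 0.0003] rows>= 2
[-0.1838, 0.0392, 0.2011, 0.0003] rows>= 2
[-0.1841, 0.3142, 0.2011, 0.0003] rows>= 2
auto 158.7
L [71.6 75.8] C [ 58.1 -23.3] R [  44.5 -122.4] theta deg -7.8
```

>>> play_rows(motion=[1, -0.1, -0.07, 0, 0, 1, -0.15, -0.07, 0.05, 0, 1, -0.184, -0.056, 0.2, 0, 1, -0.184, -0.056, 0.2, 0, 1, -0.184, -0.01, 0.2, 0, 1, -0.184, 0.03, 0.2, 0, 1, -0.184, 0.07, 0.2, 0, 1, -0.184, 0.11, 0.2, 0, 1, -0.184, 0.15, 0.2, 0, 1, -0.184, 0.19, 0.2, 0, 1, -0.184, 0.19, 0.2, 0, 1, -0.184, 0.19, 0.2, 0])

```text
t: 10.85
ee_pos: [582.5, -185.5, 20.5]
orientation: [3.14, 0.001, 2.969]
ft_force: [-0.4, 0.2, 0.5]
gripper_width: -0.0
grasp_force: 0.4
```

```bash
python3 - <<'E'
from h import *
import cv2
rows()
a=read_camera('top')[148:255,150:300,::-1]
cv2.imwrite('pics/f.png',cv2.resize(a,None,fx=5,fy=5,interpolation=cv2.INTER_CUBIC))
E
```

```text
fixture TCP [  41.5 -113.4] z 20.5 yawoff -9.2 F [-0.4  0.2  0.5]
```

View pics/f.png

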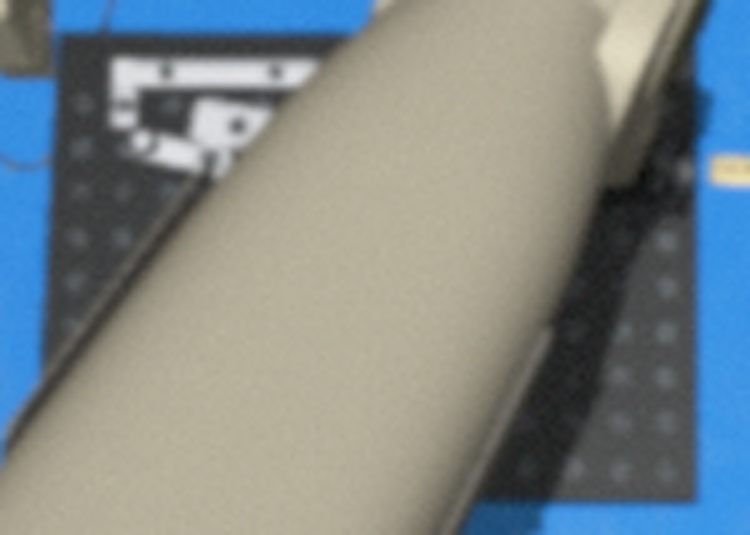

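The left end is in behind the pillar: corners at about (196,98) and (188,141), hole at (238,125).

```bash
python3 - <<'E'
from h import *
q=railfit([(11.5,100,32),(-11.5,100,32),(0,75,32)],[(196,98),(188,141),(238,125)],[605,-70,-0.15])
E
```

```text
[-0.   0.2  0.2 -0.3 -0.1  0. ]
L [75.4 98. ] C [62.9 -1.2] R [  50.5 -100.4] theta deg -7.1
```

>>> play_rows(motion=[1, 0, 0.035, 0, 0, 1, 0, 0.07, 0, 0, 1, 0, 0.1, 0, 0, 1, 0, 0.12, 0, 0, 1, 0, 0.12, 0, 0, 1, 0, 0.12, 0, 0])

```text
t: 11.5
ee_pos: [586.2, -161.6, 20.1]
orientation: [3.14, -0.0, 2.969]
ft_force: [0.3, -0.4, 0.6]
gripper_width: 0.1
grasp_force: 0.0
```

```bash
python3 - <<'E'
from h import *
rows((35,-112,20,-7.5),(0,-115,40,-7.5),(5,-62,22,-7.5),(27,-62,22,-7.5),(55,-62,20,-3))
E
```

```text
fixture TCP [ 44.9 -89.4] z 20.1 yawoff -9.2 F [ 0.3 -0.4  0.6]
[0.031, -0.1193, 0.0003, -0.0096] rows>= 1
[0.2013, -0.1622, -0.0997, -0.0096] rows>= 2
[0.2191, 0.1034, -0.0097, -0.0096] rows>= 1
[0.1106, 0.1211, -0.0097, -0.0096] rows>= 1
[-0.0276, 0.1435, 0.0003, -0.0346] rows>= 1
```

>>> play_rows(motion=[1, 0.03, -0.12, 0, -0.01, 1, 0.2, -0.16, -0.1, -0.01, 1, 0.21, -0.03, -0.1, -0.01, 1, 0.22, 0.1, -0.01, -0.01, 1, 0.22, 0.1, -0.01, -0.01, 1, 0.15, 0.115, -0.01, -0.01, 1, 0.11, 0.12, -0.005, -0.01, 1, 0.07, 0.128, 0, -0.02, 1, 0.03, 0.134, 0, -0.03, 1, 0, 0.139, 0, -0.04, 1, -0.03, 0.144, 0, -0.045, 1, -0.045, 0.146, 0, -0.05, 1, -0.045, 0.146, 0, -0.05, 1, -0.045, 0.146, 0, -0.05])

```text
t: 12.9
ee_pos: [600.7, -135.3, 20.5]
orientation: [3.141, 0.001, 3.125]
ft_force: [-0.2, 0.5, -0.1]
gripper_width: -0.3
grasp_force: 0.0
```

```bash
python3 - <<'E'
from h import *
rows((64,-62,20,0))
E
```

```text
fixture TCP [ 59.1 -63. ] z 20.5 yawoff -0.3 F [-0.2  0.5 -0.1]
[-0.0245, 0.0052, 0.0023, -0.0015] rows>= 1
```

Near flush at the right end. I'll press a little further until the fence is felt.

>>> play_rows(motion=[1, -0.01, 0, 0, 0, 1, -0.02, 0, 0, 0, 1, -0.025, 0, 0, 0, 1, -0.025, 0, 0, 0])

```text
t: 13.3
ee_pos: [602.7, -135.2, 20.2]
orientation: [3.141, -0.005, 3.125]
ft_force: [-7.6, -1.0, 6.3]
gripper_width: 0.1
grasp_force: 3.9
```

>>> play_rows(motion=[1, 0.12, 0, 0, 0, 1, 0.12, 0.25, 0, 0, 1, 0.12, 0.45, 0, 0, 1, 0.12, 0.575, 0, 0, 1, 0.12, 0.575, 0, 0, 1, 0.08, 0.575, 0, 0, 1, 0.05, 0.575, 0, 0, 1, 0.025, 0.575, 0, 0, 1, 0.01, 0.575, 0, 0, 1, 0, 0.575, 0, 0, 1, 0, 0.575, 0, 0])

```text
t: 14.4
ee_pos: [605.0, -21.3, 19.7]
orientation: [3.141, -0.005, 3.124]
ft_force: [-8.3, 1.2, 4.5]
gripper_width: -0.0
grasp_force: 3.8
```

```bash
python3 - <<'E'
from h import *
rows()
E
```

```text
fixture TCP [62.1 51. ] z 19.7 yawoff -0.4 F [-8.3  1.2  4.5]
```

>>> play_rows(motion=[1, 0.08, 0, 0, 0, 1, 0.08, -0.25, 0, 0, 1, 0.08, -0.45, 0, 0, 1, 0.06, -0.45, 0, 0, 1, 0.03, -0.45, 0, 0, 1, 0.01, -0.45, 0, 0, 1, 0, -0.45, 0, 0, 1, 0, -0.45, 0, 0, 1, 0.08, -0.45, 0, 0, 1, 0.08, -0.2, 0, 0, 1, 0.06, -0.15, 0, 0, 1, 0.03, -0.15, 0, 0, 1, 0.01, -0.15, 0, 0, 1, 0, -0.15, 0, 0, 1, 0, -0.15, 0, 0])

```text
t: 15.9
ee_pos: [604.7, -50.1, 19.6]
orientation: [3.14, -0.005, 3.125]
ft_force: [-5.9, 3.0, 4.0]
gripper_width: 0.3
grasp_force: 2.9
```

```bash
python3 - <<'E'
from h import *
rows((20,-0,90,0),(-20,60,90,0),(-40,145,90,0))
E
```

```text
fixture TCP [62.1 22.2] z 19.6 yawoff -0.3 F [-5.9  3.   4. ]
[0.2101, -0.1118, -0.3519, -0.0015] rows>= 2
[0.4115, 0.1872, -0.3519, -0.0015] rows>= 3
[0.5136, 0.6117, -0.3519, -0.0015] rows>= 4
```

```bash
python3 - <<'E'
from h import *
print(get_state()['joint_pos'])
rows((25,22,25,0),(22,22,90,0),(20,121,90,0))
E
```

```text
[-2.15254660e-01  5.16722463e-01 -1.90200000e-01  8.68867030e-01
  5.55596469e-04 -1.98995652e-01]
fixture TCP [62.1 22.2] z 19.6 yawoff -0.3 F [-5.9  3.   4. ]
[0.1856, -0.0017, -0.0269, -0.0015] rows>= 1
[0.2006, -0.0018, -0.3519, -0.0015] rows>= 2
[0.213, 0.4932, -0.3519, -0.0015] rows>= 3
```

>>> play_rows(motion=[1, 0.1, 0, 0, 0, 1, 0.19, 0, -0.1, 0, 1, 0.2, 0.1, -0.3, 0, 1, 0.21, 0.3, -0.35, 0, 1, 0.213, 0.493, -0.35, 0, 1, 0.213, 0.493, -0.35, 0, 1, 0.213, 0.493, -0.35, 0, 1, 0.213, 0.493, -0.35, 0])

```text
t: 16.7
ee_pos: [566.0, 47.8, 90.1]
orientation: [-3.141, -0.0, 3.124]
ft_force: [-0.1, 0.9, -0.6]
gripper_width: 0.0
grasp_force: 0.0
```

```bash
python3 - <<'E'
from h import *
import cv2
c=np.array([50.3,84.9])
def P(f,d=16.7): return c+36*np.array([np.sin(f),np.cos(f)])-d*np.array([np.cos(f),-np.sin(f)])
rows((20,121,48,0),*[(*P(f),48,-np.degrees(f)) for f in(0,.15,.3,.45,.6,.75,.9,1.05,1.2,1.35,1.5,1.58,1.62)])
a=read_camera('top')[148:255,150:300,::-1]
cv2.imwrite('pics/g.png',cv2.resize(a,None,fx=5,fy=5,interpolation=cv2.INTER_CUBIC))
E
```

```text
fixture TCP [ 22.4 119.6] z 90.1 yawoff -0.3 F [-0.1  0.9 -0.6]
[0.0118, 0.0068, 0.2103, -0.0018] rows>= 1
[-0.0562, 0.0067, 0.2103, -0.0018] rows>= 1
[-0.0839, 0.0173, 0.2103, 0.0459] rows>= 1
[-0.113, 0.0237, 0.2103, 0.0936] rows>= 2
[-0.1427, 0.0256, 0.2103, 0.1414] rows>= 3
[-0.1723, 0.0231, 0.2103, 0.1891] rows>= 4
[-0.2012, 0.0162, 0.2103, 0.2369] rows>= 5
[-0.2288, 0.005, 0.2103, 0.2846] rows>= 6
[-0.2544, -0.0102, 0.2103, 0.3324] rows>= 7
[-0.2774, -0.029, 0.2103, 0.3801] rows>= 8
[-0.2974, -0.051, 0.2103, 0.4279] rows>= 9
[-0.3138, -0.0758, 0.2103, 0.4756] rows>= 10
[-0.321, -0.0899, 0.2103, 0.5011] rows>= 11
[-0.3242, -0.0972, 0.2103, 0.5138] rows>= 11
```

View pics/g.png

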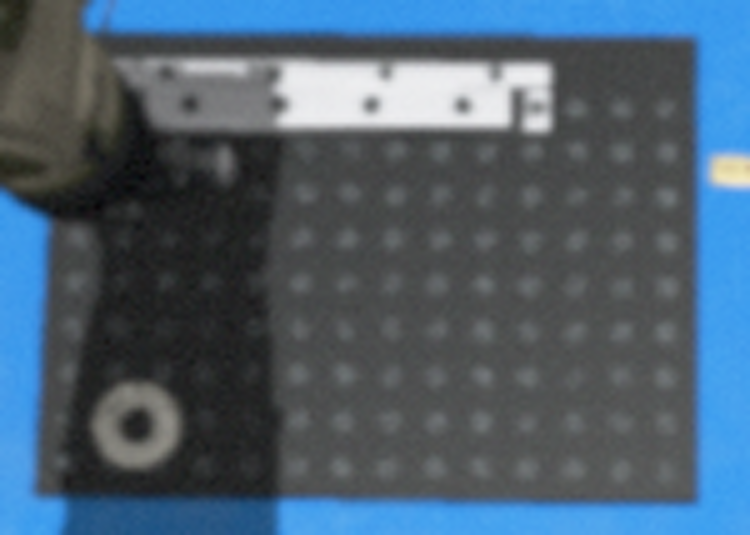

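The rail lies flush: its holes (190,103) to (463,105) are parallel to the fence, with no gap and the right block clear at (515,110). Now I'll swing the keeper.

>>> play_rows(motion=[1, 0.012, 0.007, 0.15, 0, 1, 0.012, 0.007, 0.21, 0, 1, 0.012, 0.007, 0.21, 0, 1, -0.025, 0.007, 0.21, 0, 1, -0.056, 0.007, 0.21, 0, 1, -0.084, 0.017, 0.21, 0.045, 1, -0.113, 0.024, 0.21, 0.09, 1, -0.143, 0.026, 0.21, 0.135, 1, -0.172, 0.023, 0.21, 0.18, 1, -0.2, 0.016, 0.21, 0.225, 1, -0.229, 0.005, 0.21, 0.27, 1, -0.254, -0.01, 0.21, 0.315, 1, -0.277, -0.029, 0.21, 0.36, 1, -0.297, -0.051, 0.21, 0.405, 1, -0.31, -0.07, 0.21, 0.45, 1, -0.316, -0.08, 0.21, 0.49, 1, -0.32, -0.088, 0.21, 0.5, 1, -0.322, -0.093, 0.21, 0.505, 1, -0.322, -0.093, 0.21, 0.505])

```text
t: 18.65
ee_pos: [630.3, 29.1, 48.8]
orientation: [3.141, 0.0, 1.54]
ft_force: [-0.2, 0.9, -0.2]
gripper_width: 0.1
grasp_force: 0.2
```

```bash
python3 - <<'E'
from h import *
rows()
E
```

```text
fixture TCP [ 86.8 101.7] z 48.8 yawoff -91.1 F [-0.2  0.9 -0.2]
```

>>> play_rows(motion=[1, -0.008, 0, 0, 0, 1, -0.016, 0, 0, 0, 1, -0.02, 0, 0, 0, 1, -0.02, 0, 0, 0])

```text
t: 19.05
ee_pos: [629.9, 27.8, 48.6]
orientation: [3.141, -0.005, 1.542]
ft_force: [2.7, 10.3, 1.3]
gripper_width: 0.0
grasp_force: 4.5
```

The stop is felt (10 N). Now I'll back off, lift and clear to the left front for a final look.

>>> play_rows(motion=[1, 0.05, 0, 0, 0, 1, 0.12, 0, 0, 0, 1, 0.12, 0, -0.2, 0, 1, 0.12, 0, -0.4, 0, 1, 0.2, -0.25, -0.5, 0, 1, 0.4, -0.5, -0.6, 0, 1, 0.6, -0.75, -0.6, 0, 1, 0.75, -1, -0.6, 0, 1, 0.9, -1, -0.6, 0, 1, 0.9, -1, -0.6, 0, 1, 0.9, -1, -0.6, 0])

```text
t: 20.15
ee_pos: [433.4, 213.5, 168.6]
orientation: [-3.142, 0.0, 1.543]
ft_force: [0.2, -0.2, 0.4]
gripper_width: -0.3
grasp_force: 0.0
```

```bash
python3 - <<'E'
from h import *
import cv2
rows()
a=read_camera('top')[148:255,150:300,::-1]
cv2.imwrite('pics/i.png',cv2.resize(a,None,fx=5,fy=5,interpolation=cv2.INTER_CUBIC))
E
```

```text
fixture TCP [-112.1  283.8] z 168.6 yawoff -90.9 F [ 0.2 -0.2  0.4]
```

View pics/i.png

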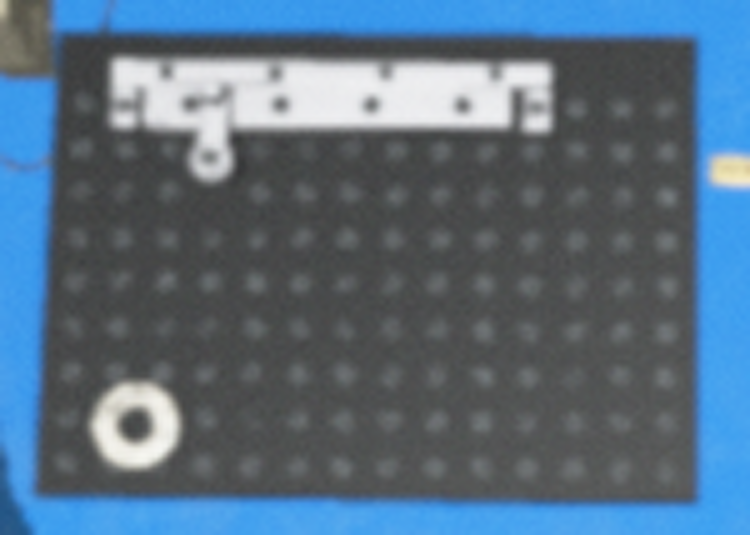

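The rail lies between the blocks (142 to 512, rows 88-130), flush along the fence. The keeper points straight at the fence from the hub at (211,158). The ring has not moved.

```bash
python3 -c "
from rig import *
print(hand_in())"
```

```text
the job is handed in; nothing more can be done
None
```

The job is handed in at about 20 s: the last picture shows the rail flush along the fence between the end blocks, the keeper against its stop across it, and the ring gauge unmoved; the magnifier was never approached, and the hand-in returned no verdict.

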